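# Lock the keyhole plate onto the sign tray

### The arm

A 6-joint arm with a two-finger parallel gripper is mounted at the origin on the work surface. World frame = base frame: x ahead of the robot, y to its left, z up, the work surface at z = 0. Lengths are in m, angles in degrees, forces in N, time in s.
With the tool pointing down it reaches from about 0.375 to 0.9 m from the base axis. Payload 3.1 kg.
Tool frame: the origin (TCP) lies on the front face of the gripper's body, between the roots of the fingers; the fingertips stand 70 mm ahead of it and the grasp point (between the pads) lies 51 mm ahead of it (bot.tip_extent is the distance from the TCP to the fingertips, in m); z points along the fingers, x is the direction in which the jaws open and shut, and the axes are right-handed (so a half turn about z gives the same grasp; the last joint's range is limited). The gripper opens to 87 mm and grips with 3 to 60 N. Pads are 19 mm wide; open, the fingers measure 117 mm over their backs; the gripper's body (75 mm by 190 mm) begins 51 mm behind the grasp point.
Start: joints at [-73.768, 30.224, 82.088, -0, 67.689, -10.227], TCP at [0.278, -0.559, 0.292] pointing down, gripper open.
Joint ranges: [-176.69, 176.69], [-43.24, 126.21], [12.49, 139.97], [-82, 262], [0, 151.66], [-163.58, 163.58]. Speed limits (degrees/s): [159.86, 159.86, 180, 180, 180, 180].

### API

Orientations are given as a 3x3 rotation matrix whose columns are the frame's x, y, z axes.
In Python, from rig import bot, viewer, ticket gives the robot as it stands. The module is installed in compiled form; this text tells all that it offers.
- The arm moves only by the tool arm_command, never from a script. Its argument "targets" is a list of rows, each an object with "rot": the turn, a rotation vector about the tool's x, y, z in degrees, a list of three; "offset": the shift along the tool's x, y, z in cm, a list of three; "gripper": the closure, from 0 (fully open) to 1 (shut). A call has 1 to 8 rows; each row is the pose to reach, as a shift and turn from the pose commanded when the call began, along the tool's axes at that moment; what a row does not reach only later rows make up. A row lasts 1/10 s, in which the tool goes at most 50 mm and 8.59 degrees, less where a joint would pass 70% of its speed; a pose out of reach is approached as far as the arm can. A call with a gripper value outside its range is refused whole. The fingers move at their own pace and stop on an object; the grip force is fixed at half the most. Time passes only in rows, so rows that repeat a pose let the fingers close. It gives the time, the measured TCP pose, the force and the opening at its end, in the units of the state.
- bot.read_state(): the state, without advancing time (a new reading comes with each control period).
- viewer.capture(name): name is "scene" or "side" or "wrist"; returns a dict with "frame" (384x512x3 uint8, red, green, blue), "fx", "fy", "cx", "cy" (pixels), "view" (4x4, takes a point from world to camera coordinates). Camera axes: x right, y down, z forward; pixel columns grow to the right and rows downward; lengths in m; the calibration is good to about 2 mm. A picture is of the moment at which its call begins. There is no depth.
- ticket.hand_in(): hands the job in, once; it reports no verdict.
The state is a dict: "time_s": time; "joint_positions": joint angles; "qvel": joint speeds; "tau": joint torques, N m; "position": TCP position; "tcp_rot": TCP orientation; "force": force on the tool from outside, world axes, zero at the start; "moment": the same for the moment, N m; "opening": opening from 0.0 (shut) to 1.0 (fully open).
Only numpy, scipy, OpenCV 4.12 (cv2) and the standard library are available. Lean on these libraries where they do the work, as an engineer would, in place of code of your own. Each camera call takes 0.05 s, during which the arm holds its last target. There are 200 camera calls.

### The job

Fit the keyhole plate to the red sign tray with the two headed screws: gently lower it so that both screw heads come up through the wide mouths of its keyholes, and let go so that it lies flat on the white blocks. Then push or slide it along by its lug, towards the end away from the spring catch, until it is fully home under the heads and the catch has sprung up behind it. Leave the blank plate and everything else on the bench where it is.

Things in the scene. Friction and masses are not known exactly. Their poses are not given: they have to be found in the camera images.
- plate: Keyhole plate: bare aluminium, 190 (x) x 56 (y) x 5 mm, about 0.3 kg, loose, flat on the bench. Origin: centre of its underside; z up. Two keyholes, each a wide mouth (front, rear) with a slot 12 mm wide running 30 mm towards the plate's -x. A black lug stands on its top. Its x starts within 0.9 rad of the tray's x, never back to front.
- lug_top (a point): Centre of the top of the lug: an upright black block on the middle of the keyhole plate, 50 mm (plate x) x 18 mm (plate y) x 30 mm high, its top 35 mm above the plate's underside. Grip it across its 18 mm, or push its end face.
- mouth_front (a point): Centre, at the plate's top face, of the front keyhole's wide mouth, 26 mm across (octagonal, funnelling into the slot); at plate x = +70, y = 0 mm.
- mouth_rear (a point): The same for the rear keyhole, at plate x = -40, y = 0 mm.
- blank: Blank plate: same outline and lug as the keyhole plate, but no keyholes, only two dark 8 mm screw-hole marks. Not needed: leave it alone. It may lie in either of the two plate places. Origin: centre of its underside.
- tray: Sign tray: fixed, red, folded, 360 (x) x 200 (y) mm outside, walls 40 mm high and 4 mm thick, open upward. Origin: centre of its underside, x along its length, z up. On its floor two white blocks, tops 24 mm above the bench, span x = -102..-22 and +22..+102 mm, 64 mm wide; a screw stands in each. The plate locks by sliding 30 mm to the tray's +x.
- screw_front (a point): Top of the front screw's head, at tray x = +55, y = 0 mm, 36 mm above the bench. Shank 8 mm thick and 7 mm high above the white block, then a domed head 18 mm across and 5 mm high.
- screw_rear (a point): Top of the rear screw's head, the same, at tray x = -55, y = 0 mm.
- entry (a point): Where the plate's origin is when it lies flat on the packing blocks with a screw head through the centre of each mouth; fixed to the tray at x = -15 mm, 24 mm above its underside, axes as the tray's.
- home (a point): Where the plate's origin is when it is fully home, screw shanks at the ends of the slots; fixed to the tray at x = +15 mm, 24 mm above its underside, axes as the tray's.
- catch (a joint): The spring catch: a round steel plunger 14 mm across in the packing block at tray x = -89 mm, y = 0. 0 = up (4 mm proud), 0.004 = pressed flush. The plate's weight alone presses it down (it takes under 1 N) as it lies over the heads; it springs up behind the plate's -x end, with 2 mm to spare, when the plate is home and nothing else presses it.
- catch_top (a point): Centre of the catch's top face.
- packer: loose white packing block, 70 x 40 x 20 mm, lying inside the tray at its -x end; a bystander, leave it alone. Origin: on its underside.
- tape: roll of grey tape lying flat, 100 mm across, 25 mm high; a bystander, leave it alone. Origin: on its underside.
- spray: green spray can, 66 mm across, 190 mm high; a bystander, leave it alone. Origin: on its underside.
- glue: small white glue bottle, 36 mm across, 100 mm high; a bystander, leave it alone. Origin: on its underside.
- driver: screwdriver lying on the bench; a bystander, leave it alone. Origin: on its underside, x along its length.
- pot: open steel pot, 80 mm across, 90 mm high; a bystander, leave it alone. Origin: on its underside.
There are look-alikes about, which are no part of the job. Leave any turquoise look-alike of the plate alone.

How it is judged:
By the outcome, as a careful person would: the job done as asked, in the order asked, and still so for the second after the job is handed in, with the robot touching nothing.
It also fails if it takes over 53 s, if anything falls off the work surface, if the arm or the gripper's body presses on something with over 40 N, if the wrist force passes 120 N, or if a joint passes its speed limit or range.

## Working session

There is one attempt and no reset: what is moved stays moved. The work goes in short steps, Python scripts to look and compute and a tool call to move; the robot and the scene stay as the last step left them, time stands still between calls to the robot, and variables do not carry over. Pictures are saved under pics/ and viewed, about 8 in all and at most 12, crops included, and the job is handed in when it is done.

Besides the shell and the picture viewer there is one more tool, called after "Request:" as name(argument=value, ...) on one line, values as JSON. arm_command: Moves the arm, as the interface text tells. Its arguments: {"type":"object","properties":{"targets":{"type":"array"}},"required":["targets"]}

```bash
mkdir -p pics; cat > h.py <<'E'
import numpy as np, cv2
from rig import bot, viewer, ticket
def cap(n,f=None):
    c=viewer.capture(n); 
    if f: cv2.imwrite('pics/'+f,c['frame'][:,:,::-1])
    return c
def ray(c,u,v,z):
    V=np.array(c['view']); R=V[:3,:3]; o=-R.T@V[:3,3]
    d=R.T@np.array([(u-c['cx'])/c['fx'],(v-c['cy'])/c['fy'],1]); return o+d*(z-o[2])/d[2]
def proj(c,p):
    V=np.array(c['view']); q=V[:3,:3]@np.array(p)+V[:3,3]; return np.array([c['fx']*q[0]/q[2]+c['cx'],c['fy']*q[1]/q[2]+c['cy']])
E
python3 - <<'E'
from h import *
a=cap('scene');b=cap('side');w=cap('wrist')
import pickle; pickle.dump((a,b,w),open('c0.pkl','wb'))
t=np.hstack([a['frame'],b['frame']]);print(a['fx'],b['fx'])
cv2.imwrite('pics/a.png',cv2.resize(a['frame'],(800,600),interpolation=cv2.INTER_CUBIC)[:,:,::-1])
cv2.imwrite('pics/b.png',cv2.resize(b['frame'],(800,600),interpolation=cv2.INTER_CUBIC)[:,:,::-1])
print(bot.read_state())
for c in (a,b,w):
    V=np.array(c['view']); print(-V[:3,:3].T@V[:3,3])
E
```

```text
484.52901962151884 377.1789790465623
{'time_s': 0.15, 'joint_positions': array([-7.37685490e+01,  3.02676165e+01,  8.21394704e+01, -1.78652662e-03,
        6.76882109e+01, -1.02265340e+01]), 'qvel': array([-0.07090916, -0.03825404, -0.13208327, -0.03061809,  0.02813115,
       -0.02865961]), 'tau': array([ 2.95011587e-04, -4.40430236e+01, -1.76842082e+01,  6.34065620e-02,
        5.52551681e-02, -1.05905763e-04]), 'position': array([ 0.27836545, -0.55909319,  0.29148712]), 'tcp_rot': array([[ 4.45551652e-01, -8.95256099e-01, -4.92607909e-04],
       [-8.95254729e-01, -4.45551845e-01,  1.58889993e-03],
       [-1.64195471e-03, -2.66927429e-04, -9.99998616e-01]]), 'force': array([0.22005749, 0.60482474, 0.53767002]), 'moment': array([0.0062374 , 0.02198138, 0.06863457]), 'opening': 0.9975747665712755}
[ 1.2658998  -0.81206839  0.95397313]
[-0.26025132 -0.86005994  1.02516731]
[ 0.34842073 -0.52444034  0.38346056]
```

View pics/a.png

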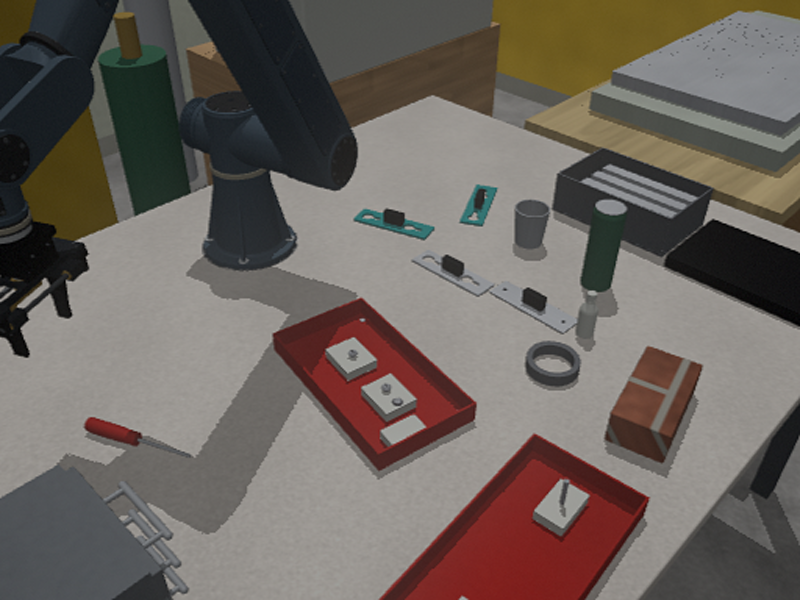

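View pics/b.png

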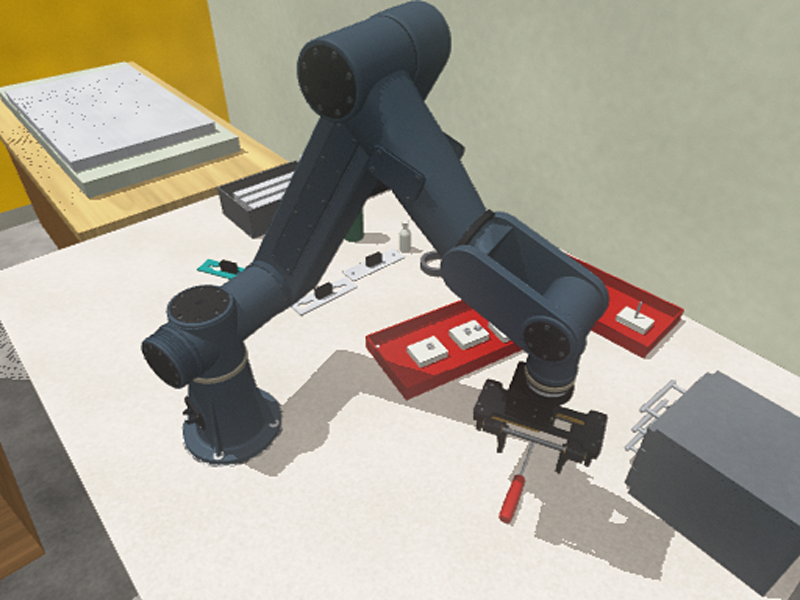

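Scene picture: in 800x600 pixels, the candidates for the plate are the keyhole plate (452,268), blank with two dots (533,303), turquoise look-alikes (394,222) and (480,205). I choose (452,268), aluminium with keyholes. The right tray is the one with two domed screws (352,355), (387,390), catch (398,402) and packer (404,432). The other tray (lower right) has a tall pin and is a decoy. Close crop next.

```bash
python3 - <<'E'
from h import *
import pickle
a,b,w=pickle.load(open('c0.pkl','rb'))
f=a['frame'][150:300,170:340]
cv2.imwrite('pics/c.png',cv2.resize(f,None,fx=4,fy=4,interpolation=cv2.INTER_CUBIC)[:,:,::-1])
E
```

```text
(no output)
```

View pics/c.png

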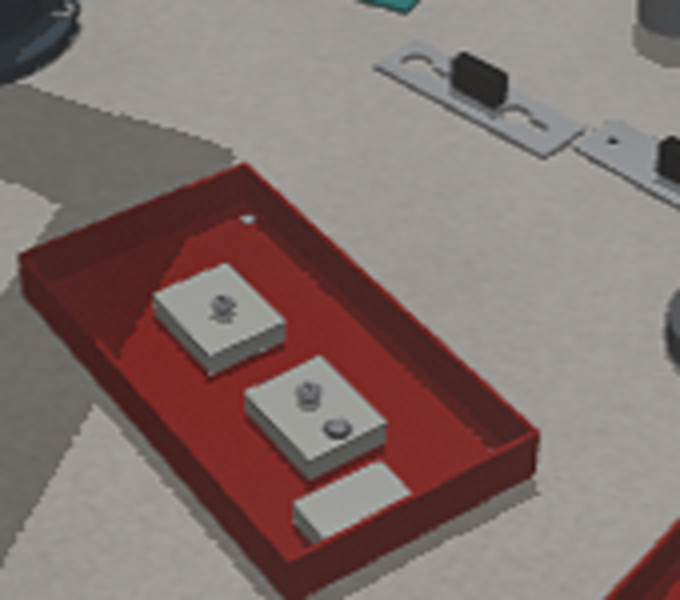

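The crop confirms it. The keyhole plate (mouths (415,60), (515,112)) has its +x end at the upper left, the blank with a dot mark lies at right, and the two domed heads are at (222,303), (308,392), with the catch at (338,428).

```bash
python3 - <<'E'
from h import *
import pickle
a,b,w=pickle.load(open('c0.pkl','rb'))
def P(u,v,z): return ray(a,170.+(u+.5)/4-.5,150+(v+.5)/4-.5,z)[:2]
pl=[P(*p,.005) for p in [(375,67),(415,42),(583,130),(545,156)]]
tr=[P(*p,.04) for p in [(20,257),(245,166),(538,434),(290,567)]]
print('plate',np.round(pl,4),np.mean(pl,0)); 
d=pl[0]+pl[1]-pl[2]-pl[3]; print(np.linalg.norm(d)/2,np.degrees(np.arctan2(d[1],d[0])))
print('tray',np.round(tr,4),np.mean(tr,0)); d=tr[0]+tr[1]-tr[2]-tr[3]; print(np.linalg.norm(d)/2,np.degrees(np.arctan2(d[1],d[0])))
s1=P(222,301,.035);s2=P(308,389,.035);print(s1,s2,(s1+s2)/2,np.linalg.norm(s1-s2),np.degrees(np.arctan2(*(s1-s2)[::-1])))
g=a['frame'].astype(int); s=g.sum(2)
m=(s<130).astype(np.uint8); m[:, :]*=1
n,l,st,ce=cv2.connectedComponentsWithStats(m[150:190,275:305]); print(st,ce+[275,150])
V=np.array(w['view']);T=np.eye(4);S=bot.read_state();T[:3,:3]=S['tcp_rot'];T[:3,3]=S['position'];print(np.round(V@T,3),w['fx'])
E
```

```text
plate [[0.3161 0.2084]
 [0.314  0.2619]
 [0.5024 0.2636]
 [0.5031 0.2134]] [0.40889576 0.2368062 ]
0.18773128348821475 -178.9881328051221
tray [[ 3.378e-01 -1.928e-01]
 [ 3.740e-01 -1.000e-04]
 [ 7.241e-01 -6.420e-02]
 [ 6.898e-01 -2.598e-01]] [ 0.53143124 -0.12922562]
0.35712909284811567 169.42542875746037
[ 0.47433004 -0.11747041] [ 0.5825537  -0.13780854] [ 0.52844187 -0.12763948] 0.11011811613125212 169.35672196160985
[[   0    0   30   40 1117]
 [   9   14   12   13   83]] [[289.48880931 169.43688451]
 [289.65060241 170.34939759]]
[[ 1.    -0.     0.001  0.   ]
 [ 0.001  0.96  -0.281  0.049]
 [-0.001  0.281  0.96   0.11 ]
 [ 0.     0.     0.     1.   ]] 316.7905125875036
```

```bash
cat >> h.py <<'E'
def go(x,y,z,yaw,cmd=None):
    "offset cm & rot deg in tool axes from the current pose; yaw of tool x, tool pointing down"
    from scipy.spatial.transform import Rotation as Ro
    s=bot.read_state(); R=np.array(s['tcp_rot']); c,n=np.cos(np.radians(yaw)),np.sin(np.radians(yaw))
    G=np.array([[c,n,0],[n,-c,0],[0,0,-1]])
    print('off',np.round(R.T@(np.array([x,y,z])-s['position'])*100,2),'rot',np.round(Ro.from_matrix(R.T@G).as_rotvec(degrees=True),2))
E
python3 -c "
from h import *
go(.5,-.1,.29,-89)"
```

```text
off [-31.23 -40.3    0.21] rot [1.000e-02 1.000e-01 2.546e+01]
```

Request:
arm_command(targets=[{"offset": [-31.2, -40.3, 0], "rot": [0, 0, 25.5], "gripper": 0}, {"offset": [-31.2, -40.3, 0], "rot": [0, 0, 25.5], "gripper": 0}, {"offset": [-31.2, -40.3, 0], "rot": [0, 0, 25.5], "gripper": 0}, {"offset": [-31.2, -40.3, 0], "rot": [0, 0, 25.5], "gripper": 0}, {"offset": [-31.2, -40.3, 0], "rot": [0, 0, 25.5], "gripper": 0}, {"offset": [-31.2, -40.3, 0], "rot": [0, 0, 25.5], "gripper": 0}, {"offset": [-31.2, -40.3, 0], "rot": [0, 0, 25.5], "gripper": 0}, {"offset": [-31.2, -40.3, 0], "rot": [0, 0, 25.5], "gripper": 0}])

```text
time_s: 0.95
position: [0.453, -0.1974, 0.2922]
tcp_rot: [[0.016, -1.0, -0.0], [-1.0, -0.016, 0.0], [-0.0, 0.0, -1.0]]
force: [0.6, -0.5, -0.0]
opening: 1.002
```

```bash
python3 -c "
from h import *
s=bot.read_state();print(s['position'],s['joint_positions'])
go(.409,.16,.25,-89)"
```

```text
[ 0.45297136 -0.19741874  0.29220336] [-3.65318593e+01  2.01926930e+01  1.00508464e+02  2.55106857e-03
  5.93033351e+01  5.25301561e+01]
off [-35.81   3.81   4.22] rot [ 0.    0.   -0.06]
```

Request:
arm_command(targets=[{"offset": [-43.4, 4.3, 6], "rot": [0, 0, 0], "gripper": 0}, {"offset": [-43.4, 4.3, 6], "rot": [0, 0, 0], "gripper": 0}, {"offset": [-43.4, 4.3, 6], "rot": [0, 0, 0], "gripper": 0}, {"offset": [-43.4, 4.3, 6], "rot": [0, 0, 0], "gripper": 0}, {"offset": [-43.4, 4.3, 6], "rot": [0, 0, 0], "gripper": 0}, {"offset": [-43.4, 4.3, 6], "rot": [0, 0, 0], "gripper": 0}, {"offset": [-43.4, 4.3, 6], "rot": [0, 0, 0], "gripper": 0}, {"offset": [-43.4, 4.3, 6], "rot": [0, 0, 0], "gripper": 0}])

```text
time_s: 1.75
position: [0.4064, 0.1962, 0.2375]
tcp_rot: [[0.017, -1.0, 0.0], [-1.0, -0.017, -0.0], [0.0, -0.0, -1.0]]
force: [0.7, -0.6, -0.1]
opening: 0.998
```

Request:
arm_command(targets=[{"offset": [-3.4, 0.3, 1], "rot": [0, 0, 0], "gripper": 0}, {"offset": [-3.4, 0.3, 1], "rot": [0, 0, 0], "gripper": 0}, {"offset": [-3.4, 0.3, 1], "rot": [0, 0, 0], "gripper": 0}])

```text
time_s: 2.05
position: [0.4028, 0.2287, 0.2274]
tcp_rot: [[0.019, -1.0, -0.001], [-1.0, -0.019, -0.001], [0.001, 0.001, -1.0]]
force: [0.5, -0.2, -0.2]
opening: 1.003
```

```bash
python3 - <<'E'
from h import *
import pickle
s=bot.read_state();print(s['position'],s['joint_positions'])
w=cap('wrist'); pickle.dump(w,open('w1.pkl','wb'))
cv2.imwrite('pics/w1.png',cv2.resize(w['frame'],(800,600),interpolation=cv2.INTER_CUBIC)[:,:,::-1])
E
```

```text
[0.40282894 0.22865144 0.22740058] [ 1.57256821e+01  2.38893405e+01  1.08586629e+02 -2.84428838e-02
  4.75855529e+01  1.04643596e+02]
```

View pics/w1.png

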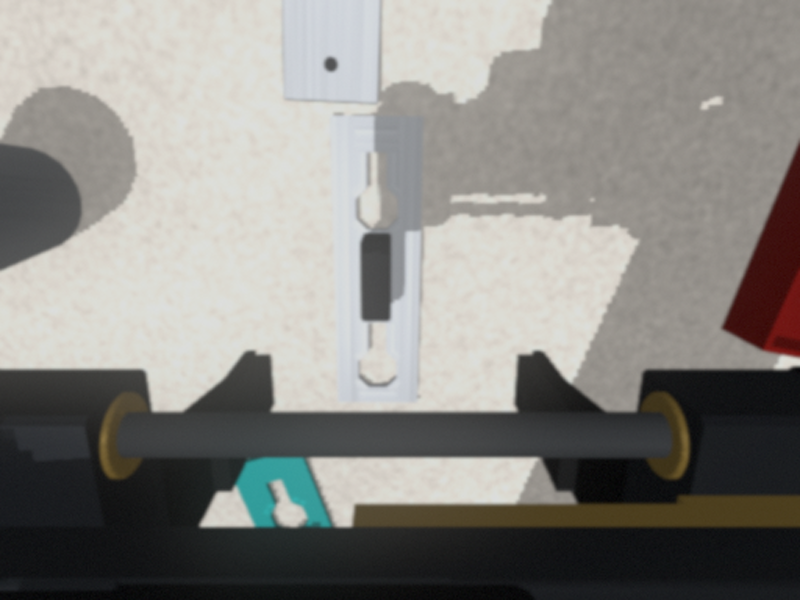

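The wrist picture shows the keyhole plate with corners (333,115), (423,117), (419,401), (341,400), mouths (377,207) and (379,366), and lug top about (376,277). The blank (dot at 331,64) lies past its rear end.

```bash
python3 - <<'E'
from h import *
import pickle
w=pickle.load(open('w1.pkl','rb'))
P=lambda u,v,z: ray(w,(u+.5)*.64-.5,(v+.5)*.64-.5,z)[:2]
c=[P(*p,.005) for p in [(333,115),(423,117),(419,401),(341,400)]];print(np.round(c,4),np.mean(c,0))
d=c[2]+c[3]-c[0]-c[1];print(np.linalg.norm(d)/2,np.degrees(np.arctan2(d[1],d[0])))
r,f=P(377,207,.005),P(379,366,.005);d=f-r;print(r,f,np.linalg.norm(d),np.degrees(np.arctan2(d[1],d[0])),r+d*40/110)
print(ray(w,0,0,0)*0)
g=cv2.cvtColor(w['frame'],cv2.COLOR_RGB2GRAY);m=(g<90).astype(np.uint8)
n,l,st,ce=cv2.connectedComponentsWithStats(m[140:215,215:260])
k=1+np.argmax(st[1:,4]);pts=np.argwhere(l==k)[:,::-1]+[215,140];rc=cv2.minAreaRect(pts.astype(np.float32));print(st[k],rc)
B=[ray(w,*p,.035)[:2] for p in cv2.boxPoints(rc)];print(np.round(B,4),np.mean(B,0))
q=np.mean(c,0);go(q[0],q[1],.1,-89)
V=np.array(w['view']);print(-V[:3,:3].T@V[:3,3])
E
```

```text
[[0.5026 0.2674]
 [0.5025 0.2137]
 [0.3144 0.2097]
 [0.3141 0.2646]] [0.40841234 0.23883862]
0.1883248914616435 -178.95909150375218
[0.44887401 0.24061521] [0.34061919 0.23813799] 0.10828315317688667 -178.68911575995136 [0.40950862 0.2397144 ]
[0. 0. 0.]
[ 17  10  18  54 903] ((240.5, 176.5), (53.0, 17.0), 90.0)
[[0.436  0.2477]
 [0.4363 0.2324]
 [0.386  0.2315]
 [0.3857 0.2476]] [0.41101384 0.23979841]
off [-1.09 -0.54 12.77] rot [ 0.02 -0.03 -0.01]
[0.48098819 0.23060041 0.31940408]
```

Request:
arm_command(targets=[{"offset": [-1.05, -0.65, 4], "rot": [0, 0, 0], "gripper": 0}, {"offset": [-1.05, -0.65, 8], "rot": [0, 0, 0], "gripper": 0}, {"offset": [-1.05, -0.65, 11], "rot": [0, 0, 0], "gripper": 0}, {"offset": [-1.05, -0.65, 13], "rot": [0, 0, 0], "gripper": 0}, {"offset": [-1.05, -0.65, 14.5], "rot": [0, 0, 0], "gripper": 0}, {"offset": [-1.05, -0.65, 14.6], "rot": [0, 0, 0], "gripper": 0.4}, {"offset": [-1.05, -0.65, 14.6], "rot": [0, 0, 0], "gripper": 0.5}])

```text
time_s: 2.8
position: [0.4103, 0.2377, 0.082]
tcp_rot: [[0.015, -1.0, -0.0], [-1.0, -0.015, -0.0], [0.0, 0.0, -1.0]]
force: [-1.0, -0.1, 0.9]
opening: 0.894
```

Request:
arm_command(targets=[{"offset": [0, 0, 0], "rot": [0, 0, 0], "gripper": 0.7}, {"offset": [0, 0, 0], "rot": [0, 0, 0], "gripper": 1}, {"offset": [0, 0, 0], "rot": [0, 0, 0], "gripper": 1}, {"offset": [0, 0, 0], "rot": [0, 0, 0], "gripper": 1}, {"offset": [0, 0, 0], "rot": [0, 0, 0], "gripper": 1}, {"offset": [0, 0, 0], "rot": [0, 0, 0], "gripper": 1}])

```text
time_s: 3.4
position: [0.4096, 0.2389, 0.0819]
tcp_rot: [[0.017, -1.0, 0.0], [-1.0, -0.017, 0.0], [-0.0, -0.0, -1.0]]
force: [0.6, 0.2, 0.1]
opening: 0.355
```

```bash
python3 - <<'E'
from h import *
import pickle
s=bot.read_state();print(s['time_s'],s['position'],s['tcp_rot'],s['force'],s['opening'])
E
```

```text
3.4 [0.4096423  0.23893713 0.08186897] [[ 1.69148005e-02 -9.99856904e-01  2.46632877e-04]
 [-9.99856930e-01 -1.69147777e-02  9.44613305e-05]
 [-9.02760732e-05 -2.48195386e-04 -9.99999965e-01]] [0.63815154 0.16466308 0.07998339] 0.35468360063868176
```

Still closing; keep on, then lift.

Request:
arm_command(targets=[{"offset": [0, 0, 0], "rot": [0, 0, 0], "gripper": 1}, {"offset": [0, 0, 0], "rot": [0, 0, 0], "gripper": 1}, {"offset": [0, 0, 0], "rot": [0, 0, 0], "gripper": 1}, {"offset": [0, 0, 0], "rot": [0, 0, 0], "gripper": 1}, {"offset": [0, 0, 0], "rot": [0, 0, 0], "gripper": 1}, {"offset": [0, 0, 0], "rot": [0, 0, 0], "gripper": 1}])

```text
time_s: 4.0
position: [0.4097, 0.2389, 0.0817]
tcp_rot: [[0.017, -1.0, 0.0], [-1.0, -0.017, 0.0], [-0.0, -0.0, -1.0]]
force: [-0.2, 1.6, 0.4]
opening: 0.206
```

Request:
arm_command(targets=[{"offset": [0, 0, -0.5], "rot": [0, 0, 0], "gripper": 1}, {"offset": [0, 0, -2], "rot": [0, 0, 0], "gripper": 1}, {"offset": [0, 0, -4], "rot": [0, 0, 0], "gripper": 1}, {"offset": [0, 0, -7], "rot": [0, 0, 0], "gripper": 1}, {"offset": [0, 0, -10], "rot": [0, 0, 0], "gripper": 1}, {"offset": [0, 0, -10], "rot": [0, 0, 0], "gripper": 1}])

```text
time_s: 4.6
position: [0.4112, 0.2392, 0.1848]
tcp_rot: [[0.017, -1.0, 0.007], [-1.0, -0.017, 0.002], [-0.002, -0.007, -1.0]]
force: [0.4, -0.3, -3.6]
opening: 0.205
```

```bash
python3 - <<'E'
from h import *
import pickle
s=bot.read_state();print(s['time_s'],s['position'],s['force'],s['opening'])
w=cap('wrist'); pickle.dump(w,open('w2.pkl','wb'))
cv2.imwrite('pics/w2.png',cv2.resize(w['frame'],(800,600),interpolation=cv2.INTER_CUBIC)[:,:,::-1])
u=np.array([np.cos(np.radians(169.4)),np.sin(np.radians(169.4))])
e=np.array([.530,-.128])-.015*u;print(e)
go(e[0],e[1],.18,79.4-180)
E
```

```text
4.6 [0.41124325 0.239232   0.18480096] [ 0.39078817 -0.29421259 -3.60295752] 0.2054073862353763
[ 0.54474403 -0.13075927]
off [ 37.19 -12.81   0.34] rot [-0.22  0.07 11.58]
```

View pics/w2.png

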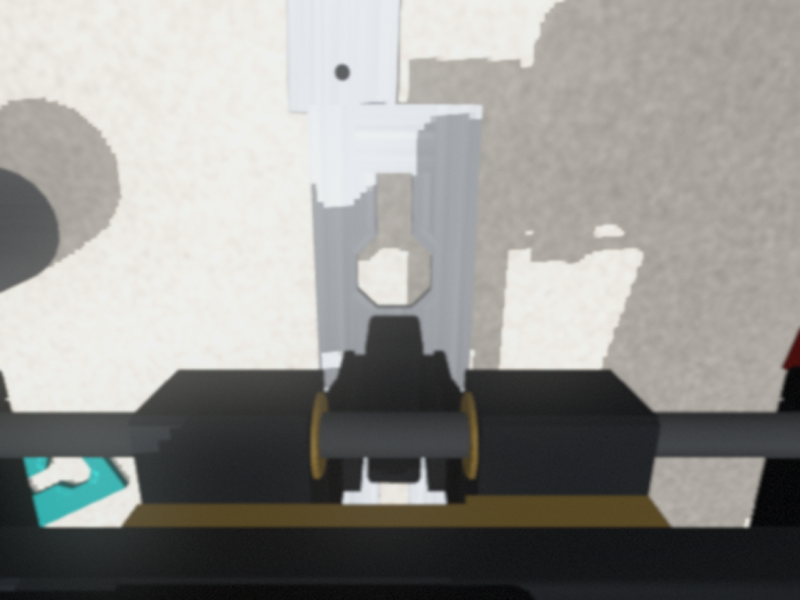

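Plate held (0.3 kg on the wrist). The picture shows its rear end corners (308,104), (482,106), and the rear mouth at (395,~273). Next: move beside the tray and look at the rear screw and catch.

```bash
python3 - <<'E'
from h import *
import pickle
w=pickle.load(open('w2.pkl','rb'));s=bot.read_state();R=np.array(s['tcp_rot']);p=np.array(s['position']);print(p)
z=p[2]-.0817+.005
T=lambda u,v: np.round((R.T@(ray(w,(u+.5)*.64-.5,(v+.5)*.64-.5,z)-p))*1000,1)
for q in [(308,104),(482,106),(358,272),(432,272),(395,306),(395,273),(376,176),(412,176)]: print(q,T(*q))
go(.40,-.105,.22,-100.6)
E
```

```text
[0.41035341 0.23892457 0.18321282]
(308, 104) [-28.6 -94.9  77.1]
(482, 106) [ 27.5 -94.3  77. ]
(358, 272) [-13.6 -39.4  76.9]
(432, 272) [ 12.6 -39.4  76.8]
(395, 306) [ -0.5 -26.8  76.8]
(395, 273) [ -0.5 -39.   76.9]
(376, 176) [ -6.9 -72.3  77. ]
(412, 176) [  5.2 -72.3  77. ]
off [34.37  1.61 -3.71] rot [-0.22  0.07 11.58]
```

Request:
arm_command(targets=[{"offset": [4, 0.2, -3.7], "rot": [0, 0, 2], "gripper": 1}, {"offset": [8, 0.4, -3.7], "rot": [0, 0, 4], "gripper": 1}, {"offset": [12.5, 0.6, -3.7], "rot": [0, 0, 6], "gripper": 1}, {"offset": [17, 0.8, -3.7], "rot": [0, 0, 8], "gripper": 1}, {"offset": [21.5, 1, -3.7], "rot": [0, 0, 9], "gripper": 1}, {"offset": [26, 1.2, -3.7], "rot": [0, 0, 10], "gripper": 1}, {"offset": [30.5, 1.4, -3.7], "rot": [0, 0, 11], "gripper": 1}, {"offset": [34.3, 1.6, -3.7], "rot": [0, 0, 11.5], "gripper": 1}])

```text
time_s: 5.45
position: [0.3983, -0.1063, 0.2175]
tcp_rot: [[-0.185, -0.983, -0.002], [-0.983, 0.185, 0.001], [-0.001, 0.003, -1.0]]
force: [0.7, -0.9, -2.6]
opening: 0.206
```

Request:
arm_command(targets=[{"offset": [0, 0, 0], "rot": [0, 0, 0], "gripper": 1}, {"offset": [0, 0, 0], "rot": [0, 0, 0], "gripper": 1}, {"offset": [0, 0, 0], "rot": [0, 0, 0], "gripper": 1}])

```text
time_s: 5.75
position: [0.3982, -0.1032, 0.2178]
tcp_rot: [[-0.182, -0.983, -0.003], [-0.983, 0.182, 0.002], [-0.001, 0.004, -1.0]]
force: [0.4, 0.4, -3.2]
opening: 0.205
```

```bash
python3 - <<'E'
from h import *
import pickle
s=bot.read_state();print(s['time_s'],s['position'],s['force'],s['opening'])
w=cap('wrist'); pickle.dump(w,open('w3.pkl','wb'))
cv2.imwrite('pics/w3.png',cv2.resize(w['frame'],(800,600),interpolation=cv2.INTER_CUBIC)[:,:,::-1])
go(.40,-.105,.22,-100.6)
E
```

```text
5.75 [ 0.39818932 -0.1031548   0.21779855] [ 0.43434524  0.433838   -3.22184024] 0.20506898865945206
off [ 0.18 -0.19 -0.2 ] rot [0.16 0.07 0.15]
```

View pics/w3.png

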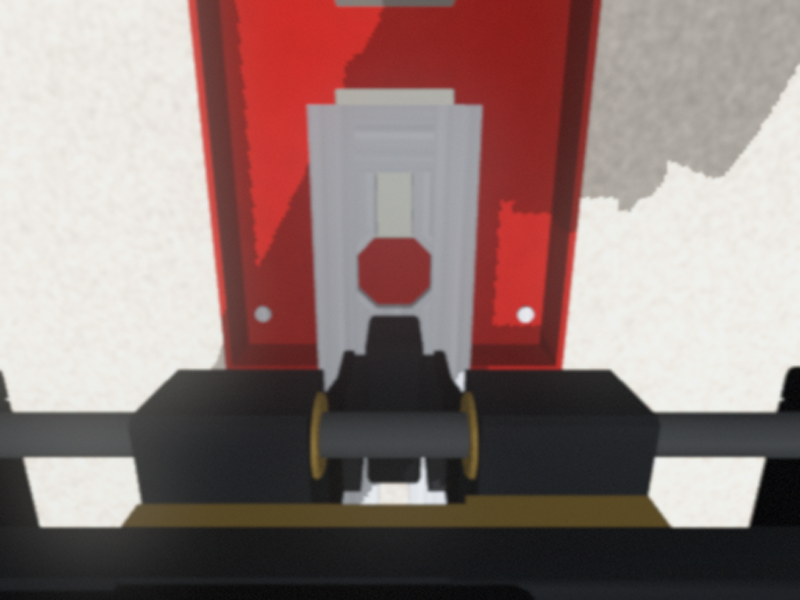

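The wrist picture shows the tray walls nearly parallel to the held plate: outer left edge (191,0)-(228,368), right (602,0)-(561,368), front block's far edge at row 89 (columns 335-455), and the end wall at row 368.

```bash
python3 - <<'E'
from h import *
import pickle
w=pickle.load(open('w3.pkl','rb'))
P=lambda u,v,z: ray(w,(u+.5)*.64-.5,(v+.5)*.64-.5,z)[:2]
l0,l1,r0,r1=P(191,0,.04),P(228,368,.04),P(602,0,.04),P(561,368,.04)
for d in (l1-l0,r1-r0): print(np.degrees(np.arctan2(d[1],d[0])))
print(np.linalg.norm(l1-r1),np.linalg.norm(l0-r0))
d=l1-l0+r1-r0;u=d/np.linalg.norm(d);y=np.array([-u[1],u[0]])
print('yaw',np.degrees(np.arctan2(u[1],u[0])))
mid=(l0+r0)/2
print('end centre est', (l1+r1)/2-.18*u)
b=(P(335,89,.024)+P(455,89,.024))/2; print('block est',b-.022*u, np.linalg.norm(P(335,89,.024)-P(455,89,.024)))
b2=P(395,6,.024);print('block2',b2+.022*u)
for o in [mid,(l1+r1)/2,b,b2]: print('lat',(o-np.array([.530,-.128]))@y*1000)
E
```

```text
169.34449562815684
169.1590362345794
0.19732230680429091 0.19794491235549386
yaw 169.2518410869082
end centre est [ 0.53183771 -0.12803428]
block est [ 0.52891279 -0.12702167] 0.06412806995986751
block2 [ 0.52437131 -0.12595632]
lat -0.3090430658513219
lat -0.3090430658513052
lat -0.7584090263185019
lat -0.9581137508752513
```

```bash
python3 -c "
from h import *
go(.5447,-.1305,.15,-100.7)"
```

```text
off [  0.07 -14.9    6.76] rot [0.16 0.07 0.25]
```

Request:
arm_command(targets=[{"offset": [0.1, -3, 1], "rot": [0.1, 0, 0.2], "gripper": 1}, {"offset": [0.1, -7, 2], "rot": [0.1, 0, 0.2], "gripper": 1}, {"offset": [0.1, -11, 4], "rot": [0.1, 0, 0.2], "gripper": 1}, {"offset": [0.1, -14, 6], "rot": [0.1, 0, 0.2], "gripper": 1}, {"offset": [0.1, -14.9, 6.7], "rot": [0.1, 0, 0.2], "gripper": 1}, {"offset": [0.1, -14.9, 6.7], "rot": [0.1, 0, 0.2], "gripper": 1}, {"offset": [0.1, -14.9, 6.7], "rot": [0.1, 0, 0.2], "gripper": 1}])

```text
time_s: 6.5
position: [0.5439, -0.131, 0.1515]
tcp_rot: [[-0.185, -0.983, -0.002], [-0.983, 0.185, 0.001], [-0.001, 0.002, -1.0]]
force: [-1.1, -0.1, -2.6]
opening: 0.203
```

```bash
python3 - <<'E'
from h import *
import pickle
s=bot.read_state();print(s['time_s'],s['position'],s['force'],s['opening'])
w=cap('wrist'); a=cap('scene'); pickle.dump((w,a),open('w4.pkl','wb'))
x=cv2.resize(w['frame'][:240,128:384],None,fx=2,fy=2,interpolation=cv2.INTER_CUBIC)
x=cv2.resize(w['frame'][20:220,156:356],(600,600),interpolation=cv2.INTER_CUBIC)
cv2.imwrite('pics/w4.png',x[:,:,::-1])
go(.5447,-.1305,.15,-100.7)
E
```

```text
6.5 [ 0.54392455 -0.13100913  0.15147821] [-1.05849526 -0.14695868 -2.62905082] 0.203156423949351
off [-0.12 -0.03  0.23] rot [-0.01  0.02 -0.  ]
```

View pics/w4.png

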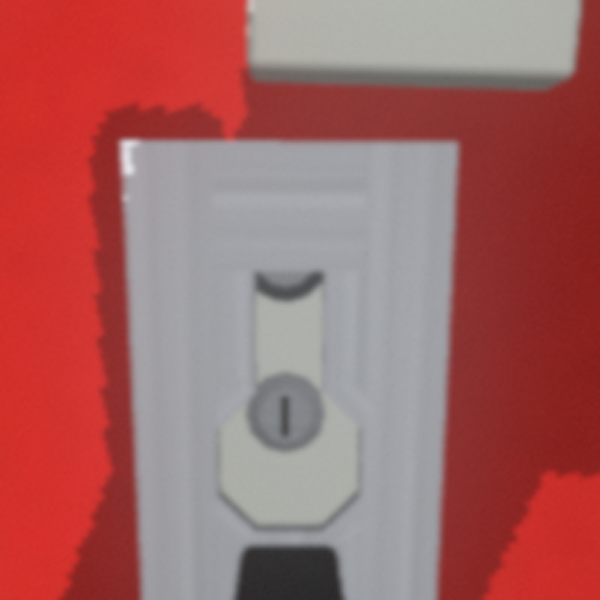

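The crop shows the rear screw head at (285,411) through the rear mouth (centre about (289,458)), and the catch in the slot end at (288,285). That is as expected from parallax; compute the remainder.

```bash
python3 - <<'E'
from h import *
import pickle
w,a=pickle.load(open('w4.pkl','rb'));s=bot.read_state();R=np.array(s['tcp_rot']);p=np.array(s['position'])
C=lambda u,v,z: ray(w,156+(u+.5)/3-.5,20+(v+.5)/3-.5,z)
T=lambda q: np.round(R.T@(q-p)*1000,1)
zt=p[2]-.0767
print('mouth',T(C(289,458,zt)),'bottom',T(C(289,525,zt)),'corners',T(C(120,141,zt)),T(C(458,141,zt)))
for z in(.033,.036): print('head',C(285,411,z),T(C(285,411,z)))
print('head widths',C(248,411,.033)-C(323,411,.033))
h=C(285,411,.034)[:2];u=np.array([np.cos(np.radians(169.3)),np.sin(np.radians(169.3))]);print('tray centre from head',h+.055*u,'entry',h+.04*u)
E
```

```text
mouth [ -1.3 -39.1  76.7] bottom [ -1.3 -26.4  76.7] corners [-29.3 -92.6  76.7] [ 26.5 -92.7  76.7]
head [ 0.58395484 -0.13685733  0.033     ] [ -2.2 -40.  119.3]
head [ 0.584481   -0.13697276  0.036     ] [ -2.2 -40.6 116.3]
head widths [0.00308564 0.01648136 0.        ]
tray centre from head [ 0.53008652 -0.12668414] entry [ 0.54482572 -0.12946914]
```

Request:
arm_command(targets=[{"offset": [-0.1, -0.1, 0.5], "rot": [0, 0, 0], "gripper": 1}, {"offset": [-0.1, -0.1, 1.2], "rot": [0, 0, 0], "gripper": 1}, {"offset": [-0.1, -0.1, 1.9], "rot": [0, 0, 0], "gripper": 1}, {"offset": [-0.1, -0.1, 2.6], "rot": [0, 0, 0], "gripper": 1}, {"offset": [-0.1, -0.1, 3], "rot": [0, 0, 0], "gripper": 1}, {"offset": [-0.1, -0.1, 3.2], "rot": [0, 0, 0], "gripper": 1}, {"offset": [-0.1, -0.1, 3.2], "rot": [0, 0, 0], "gripper": 1}, {"offset": [-0.1, -0.1, 3.2], "rot": [0, 0, 0], "gripper": 1}])

```text
time_s: 7.4
position: [0.547, -0.1319, 0.1198]
tcp_rot: [[-0.186, -0.982, 0.002], [-0.982, 0.186, -0.0], [0.0, -0.002, -1.0]]
force: [0.2, -0.4, -3.0]
opening: 0.203
```

```bash
python3 - <<'E'
from h import *
import pickle
s=bot.read_state();print(s['time_s'],s['position'],s['force'],s['opening'])
w=cap('wrist'); a=cap('scene'); pickle.dump((w,a),open('w5.pkl','wb'))
x=cv2.resize(w['frame'][90:220,186:316],(500,500),interpolation=cv2.INTER_CUBIC)
y=cv2.resize(a['frame'][180:310,180:310],(500,500),interpolation=cv2.INTER_CUBIC)
cv2.imwrite('pics/w5.png',cv2.resize(np.hstack([x,y]),(800,400))[:,:,::-1])
E
```

```text
7.4 [ 0.54703813 -0.13191584  0.11975842] [ 0.21061471 -0.35452544 -3.04537183] 0.20330259013714286
```

View pics/w5.png

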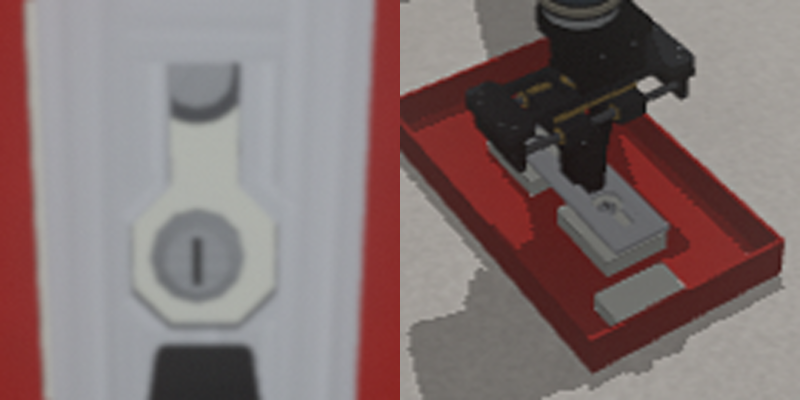

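The view shows the rear head at (198,256) inside the mouth (132–276, centre 204, 256). Allowing for parallax, shift about -1 mm in tool x and +1.5 mm in tool y, and lower to just above the blocks.

Request:
arm_command(targets=[{"offset": [-0.1, 0.15, 0], "rot": [0, 0, 0], "gripper": 1}, {"offset": [-0.1, 0.15, 0.2], "rot": [0, 0, 0], "gripper": 1}, {"offset": [-0.1, 0.15, 0.4], "rot": [0, 0, 0], "gripper": 1}, {"offset": [-0.1, 0.15, 0.6], "rot": [0, 0, 0], "gripper": 1}, {"offset": [-0.1, 0.15, 0.8], "rot": [0, 0, 0], "gripper": 1}, {"offset": [-0.1, 0.15, 1], "rot": [0, 0, 0], "gripper": 1}, {"offset": [-0.1, 0.15, 1.1], "rot": [0, 0, 0], "gripper": 1}, {"offset": [-0.1, 0.15, 1.1], "rot": [0, 0, 0], "gripper": 1}])

```text
time_s: 8.3
position: [0.5456, -0.1306, 0.1086]
tcp_rot: [[-0.186, -0.982, 0.001], [-0.982, 0.186, -0.0], [-0.0, -0.001, -1.0]]
force: [-0.5, 0.1, -1.6]
opening: 0.202
```

```bash
python3 - <<'E'
from h import *
import pickle
s=bot.read_state();print(s['time_s'],s['position'],s['force'],s['moment'])
w=cap('wrist'); pickle.dump(w,open('w6.pkl','wb'))
g=cv2.cvtColor(w['frame'],cv2.COLOR_RGB2GRAY)
# row/col profile through mouth
x=cv2.resize(w['frame'][110:210,196:306],(550,500),interpolation=cv2.INTER_CUBIC)
cv2.imwrite('pics/w6.png',x[:,:,::-1])
E
```

```text
8.3 [ 0.54561298 -0.13057796  0.10856036] [-0.46998043  0.10288395 -1.60095278] [ 0.04499366  0.05141487 -0.00146504]
```

View pics/w6.png

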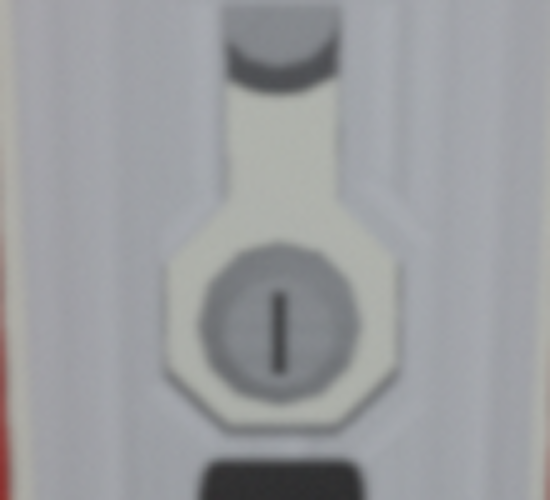

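Nine pictures viewed. The head is at (279,323), centred in the mouth (282,318) and through it. Lower the last 2–3 mm and let go.

Request:
arm_command(targets=[{"offset": [0, 0, 0.1], "rot": [0, 0, 0], "gripper": 1}, {"offset": [0, 0, 0.2], "rot": [0, 0, 0], "gripper": 1}, {"offset": [0, 0, 0.25], "rot": [0, 0, 0], "gripper": 1}, {"offset": [0, 0, 0.25], "rot": [0, 0, 0], "gripper": 1}])

```text
time_s: 8.75
position: [0.5457, -0.1306, 0.1062]
tcp_rot: [[-0.186, -0.982, 0.002], [-0.982, 0.186, -0.0], [0.0, -0.002, -1.0]]
force: [-0.4, -0.5, -1.8]
opening: 0.201
```

Request:
arm_command(targets=[{"offset": [0, 0, 0], "rot": [0, 0, 0], "gripper": 0.7}, {"offset": [0, 0, 0], "rot": [0, 0, 0], "gripper": 0.6}, {"offset": [0, 0, 0], "rot": [0, 0, 0], "gripper": 0.6}, {"offset": [0, 0, 0], "rot": [0, 0, 0], "gripper": 0.6}, {"offset": [0, 0, 0], "rot": [0, 0, 0], "gripper": 0.6}])

```text
time_s: 9.25
position: [0.5458, -0.1306, 0.1064]
tcp_rot: [[-0.186, -0.982, 0.002], [-0.982, 0.186, -0.0], [0.0, -0.002, -1.0]]
force: [-0.3, 0.3, 0.3]
opening: 0.392
```

```bash
python3 - <<'E'
from h import *
s=bot.read_state();print(s['time_s'],s['position'],s['force'],s['moment'])
E
```

```text
9.25 [ 0.54575413 -0.13061128  0.10635876] [-0.25155403  0.34008364  0.33112137] [-0.00816566  0.02165767 -0.01181743]
```

Request:
arm_command(targets=[{"offset": [0, 0, 0], "rot": [0, 0, 0], "gripper": 1}, {"offset": [0, 0, 0], "rot": [0, 0, 0], "gripper": 1}, {"offset": [0, 0, 0], "rot": [0, 0, 0], "gripper": 1}, {"offset": [0, 0, 0], "rot": [0, 0, 0], "gripper": 1}, {"offset": [0, 0, 0], "rot": [0, 0, 0], "gripper": 1}, {"offset": [0, 0, 0], "rot": [0, 0, 0], "gripper": 1}])

```text
time_s: 9.85
position: [0.5456, -0.1306, 0.1062]
tcp_rot: [[-0.186, -0.982, 0.002], [-0.982, 0.186, -0.0], [-0.0, -0.002, -1.0]]
force: [-0.4, -0.6, 0.4]
opening: 0.202
```

Request:
arm_command(targets=[{"offset": [0, 0.3, 0], "rot": [0, 0, 0], "gripper": 1}, {"offset": [0, 0.7, 0], "rot": [0, 0, 0], "gripper": 1}, {"offset": [0, 1.1, 0], "rot": [0, 0, 0], "gripper": 1}, {"offset": [0, 1.5, 0], "rot": [0, 0, 0], "gripper": 1}, {"offset": [0, 1.8, 0], "rot": [0, 0, 0], "gripper": 1}, {"offset": [0, 2.0, 0], "rot": [0, 0, 0], "gripper": 1}, {"offset": [0, 2.0, 0], "rot": [0, 0, 0], "gripper": 1}])

```text
time_s: 10.55
position: [0.5254, -0.1267, 0.1062]
tcp_rot: [[-0.186, -0.982, 0.001], [-0.982, 0.186, -0.0], [-0.0, -0.001, -1.0]]
force: [-0.7, 0.2, -0.1]
opening: 0.202
```

```bash
python3 - <<'E'
from h import *
s=bot.read_state();print(s['time_s'],s['position'],s['force'],s['moment'],s['opening'])
R=np.array(s['tcp_rot']);print(R.T@s['force'])
E
```

```text
10.55 [ 0.52542136 -0.12672297  0.10622034] [-0.72185002  0.23874016 -0.07989078] [-0.00163062  0.02874999  0.01136871] 0.20190890233111558
[-0.10003881  0.75375216  0.07935212]
```

Slides freely. On to the end in small steps, watching the force.

Request:
arm_command(targets=[{"offset": [0, 0.3, 0], "rot": [0, 0, 0], "gripper": 1}, {"offset": [0, 0.5, 0], "rot": [0, 0, 0], "gripper": 1}, {"offset": [0, 0.7, 0], "rot": [0, 0, 0], "gripper": 1}, {"offset": [0, 0.85, 0], "rot": [0, 0, 0], "gripper": 1}, {"offset": [0, 0.95, 0], "rot": [0, 0, 0], "gripper": 1}, {"offset": [0, 0.95, 0], "rot": [0, 0, 0], "gripper": 1}])

```text
time_s: 11.15
position: [0.5165, -0.1251, 0.1062]
tcp_rot: [[-0.186, -0.982, 0.002], [-0.982, 0.186, -0.0], [-0.0, -0.002, -1.0]]
force: [0.5, -0.1, -0.5]
opening: 0.204
```

Request:
arm_command(targets=[{"offset": [0, 0.05, 0], "rot": [0, 0, 0], "gripper": 1}, {"offset": [0, 0.1, 0], "rot": [0, 0, 0], "gripper": 1}, {"offset": [0, 0.1, 0], "rot": [0, 0, 0], "gripper": 1}])

```text
time_s: 11.45
position: [0.5158, -0.1249, 0.1062]
tcp_rot: [[-0.186, -0.982, 0.002], [-0.982, 0.186, -0.0], [0.0, -0.002, -1.0]]
force: [2.0, -0.6, 0.1]
opening: 0.207
```

Request:
arm_command(targets=[{"offset": [0, 0.05, 0], "rot": [0, 0, 0], "gripper": 1}, {"offset": [0, 0.1, 0], "rot": [0, 0, 0], "gripper": 1}, {"offset": [0, 0.1, 0], "rot": [0, 0, 0], "gripper": 1}])

```text
time_s: 11.75
position: [0.5156, -0.1249, 0.1063]
tcp_rot: [[-0.187, -0.982, 0.004], [-0.982, 0.187, -0.001], [0.0, -0.004, -1.0]]
force: [5.4, 0.3, -1.8]
opening: 0.203
```

```bash
python3 - <<'E'
from h import *
s=bot.read_state();print(s['time_s'],s['position'],s['force'],s['moment'],s['opening'])
R=np.array(s['tcp_rot']);print(R.T@s['force'])
E
```

```text
11.75 [ 0.51558781 -0.12494119  0.10626068] [ 5.37032652  0.29647886 -1.77441665] [ 0.12411413 -0.630689   -0.01089463] 0.20348651403035206
[-1.29382315 -5.21360689  1.79476627]
```

Against the stop after 30.5 mm with a 5 N reaction. One more small push, relax, release, then look.

Request:
arm_command(targets=[{"offset": [0, 0.1, 0], "rot": [0, 0, 0], "gripper": 1}, {"offset": [0, 0.1, 0], "rot": [0, 0, 0], "gripper": 1}, {"offset": [0, -0.05, 0], "rot": [0, 0, 0], "gripper": 1}, {"offset": [0, -0.05, 0], "rot": [0, 0, 0], "gripper": 0.7}, {"offset": [0, -0.05, 0], "rot": [0, 0, 0], "gripper": 0.5}, {"offset": [0, -0.05, 0], "rot": [0, 0, 0], "gripper": 0.5}, {"offset": [0, -0.05, 0], "rot": [0, 0, 0], "gripper": 0.5}, {"offset": [0, -0.05, 0], "rot": [0, 0, 0], "gripper": 0.5}])

```text
time_s: 12.55
position: [0.5148, -0.1247, 0.1061]
tcp_rot: [[-0.186, -0.982, 0.001], [-0.982, 0.186, 0.0], [-0.0, -0.001, -1.0]]
force: [-0.0, 0.3, 1.3]
opening: 0.483
```

Request:
arm_command(targets=[{"offset": [0, 0, -1], "rot": [0, 0, 0], "gripper": 0.4}, {"offset": [0, 0, -3], "rot": [0, 0, 0], "gripper": 0.4}, {"offset": [0, 0, -6], "rot": [0, 0, 0], "gripper": 0.4}, {"offset": [0, 0, -9], "rot": [0, 0, 0], "gripper": 0.2}, {"offset": [0, 0, -10], "rot": [0, 0, 0], "gripper": 0}, {"offset": [0, 0, -10], "rot": [0, 0, 0], "gripper": 0}])

```text
time_s: 13.15
position: [0.5158, -0.1251, 0.2081]
tcp_rot: [[-0.186, -0.982, 0.006], [-0.982, 0.186, -0.002], [0.001, -0.006, -1.0]]
force: [-1.1, 0.0, -0.2]
opening: 0.79
```

```bash
python3 - <<'E'
from h import *
import pickle
s=bot.read_state();print(s['time_s'],s['position'],s['force'])
w=cap('wrist'); a=cap('scene'); pickle.dump((w,a),open('w7.pkl','wb'))
cv2.imwrite('pics/w7.png',cv2.resize(w['frame'][:260,100:412],(720,600),interpolation=cv2.INTER_CUBIC)[:,:,::-1])
cv2.imwrite('pics/a7.png',cv2.resize(a['frame'][130:330,150:410],(780,600),interpolation=cv2.INTER_CUBIC)[:,:,::-1])
E
```

```text
13.15 [ 0.51580483 -0.12511195  0.2080648 ] [-1.13323205  0.02211047 -0.17048308]
```

View pics/w7.png

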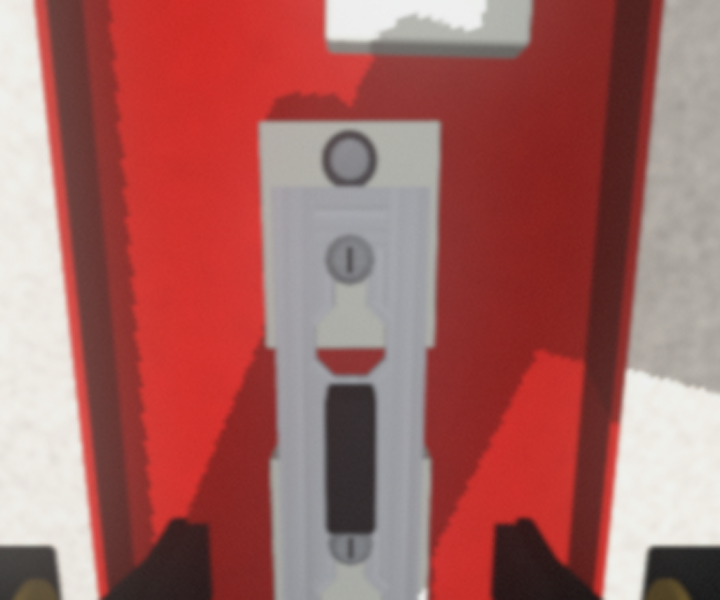

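View pics/a7.png

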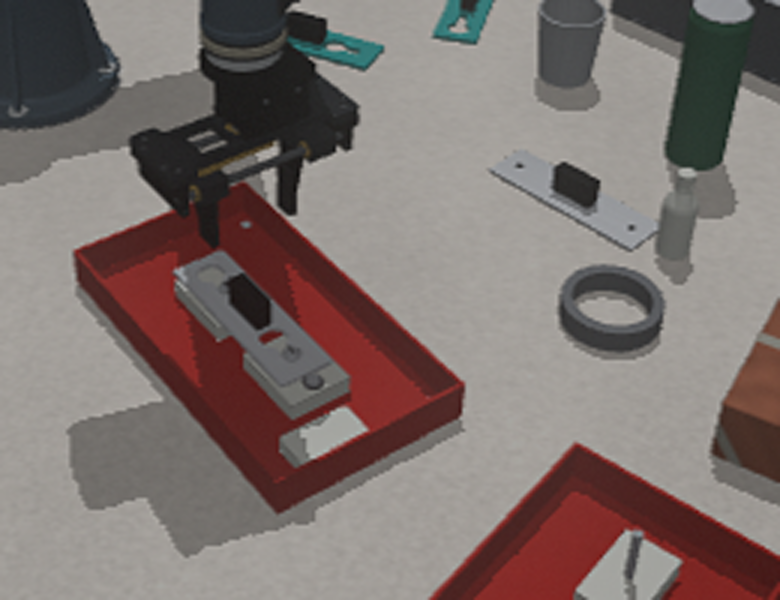

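Wrist view: the catch (350,158) stands clear behind the plate end (row 187), and the rear head (350,260) is over the slot end. Numerical check that it is home:

```bash
python3 - <<'E'
from h import *
import pickle
w,a=pickle.load(open('w7.pkl','rb'))
C=lambda u,v,z: ray(w,100+(u+.5)*312/720-.5,(v+.5)*260/600-.5,z)[:2]
h=C(350,260,.034); e=C(350,187,.029)
n=lambda q:np.round(np.linalg.norm(q)*1000,1)
print('head-end (25 if home)',n(h-e),' block end to plate end (22 if home)',n(C(350,122,.024)-e))
for z in(.024,.028): c=C(350,158,z);print(z,'head-catch (34)',n(h-c),'catch dia',n(C(330,158,z)-C(369,158,z)),'end gap',n(c-e))
E
```

```text
head-end (25 if home) 24.7  block end to plate end (22 if home) 21.8
0.024 head-catch (34) 34.7 catch dia 13.8 end gap 10.0
0.028 head-catch (34) 34.3 catch dia 13.6 end gap 9.6
```

```bash
python3 -c "
from h import *
s=bot.read_state();print(s['time_s'],s['force']);print(ticket.hand_in())"
```

```text
13.25 [ 0.1709958   0.05249231 -0.23442916]
the job is handed in; nothing more can be done
None
```

The keyhole plate is on the tray and fully home under both screw heads, and I handed the job in at 13.25 s. I gripped the plate by its lug and lowered it over the screw heads. I then let go so it lay flat, took the lug again and slid it about 30 mm towards the tray's +x until it met the stop with about 5 N. I released it and raised the gripper clear.

**Plate home:** my last checks agree with the home position. The rear head is 24.7 mm from the plate end (25 expected), and the plate end is 21.8 mm from the block edge (22 expected).

**Catch:** it is fully uncovered, its centre 9.6–10 mm from the plate end (9 expected at home). That it has sprung up is inferred from the clear gap and how it looks in the picture; I did not measure its height.

**Other objects:** the last pictures showed the blank plate, packer and the other bystanders in view where they were. The screwdriver was outside that crop. No check failed or disagreed.

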